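# Click the bottle tally round to carton full

### The arm

A 6-joint arm with a two-finger parallel gripper is mounted at the origin on the work surface. World frame = base frame: x ahead of the robot, y to its left, z up, the work surface at z = 0. Lengths are in m, angles in rad, forces in N, time in s.
With the tool pointing down it reaches from about 0.3 to 0.825 m from the base axis. Payload 5.4 kg.
Tool frame: the origin (TCP) lies between the finger pads; the fingertips stand 22 mm ahead of it and the grasp point (between the pads) lies 3 mm ahead of it; x points along the fingers, y is the direction in which the jaws open and shut, and the axes are right-handed (so a half turn about x gives the same grasp; the last joint's range is limited). The gripper opens to 92 mm and grips with 3 to 60 N. Pads are 20 mm wide; open, the fingers measure 128 mm over their backs; the gripper's body (75 mm by 189 mm) begins 69 mm behind the grasp point.
Start: joints at [-1.384, 0.158, 1.597, -0, 1.386, -0.21], TCP at [0.222, -0.53, 0.237] pointing down, gripper open.
Joint ranges: [-2.91, 2.91], [-0.94, 2.29], [0.18, 2.7], [-1.29, 4.43], [0.17, 2.64], [-3, 3]. Speed limits (rad/s): [2.57, 2.57, 3.14, 3.14, 3.14, 3.14].

### API

Orientations are given as a 3x3 rotation matrix whose columns are the frame's x, y, z axes.
In Python, from bench import move_pose, movel, movej, move_gripper, wait, ik, get_state, read_camera, Unreachable, hand_in gives the robot as it stands. Calls block until the motion is done:
- move_pose(position, orientation): joint-space move of the TCP to a pose.
- movel(position, rot=None, max_speed=0.15): straight line of the TCP; rot=None keeps the orientation; max_speed is the mean speed in m/s.
- movej(angles): joint-space move.
- move_gripper(opening): opening from 0.0 (shut) to 1.0 (fully open); the grip force is fixed at half the most; returns when the fingers have stopped.
- wait(seconds).
- ik(position, orientation): joint angles nearest the present ones, or None.
- get_state(): the state.
- read_camera(name): name is "side" or "top" or "wrist"; returns a dict with "color" (480x640x3 uint8, blue, green, red), "fx", "fy", "cx", "cy" (pixels), "k1" (the pictures are not rectified: a ray, as slopes to the right and down, at radius r is drawn at 1 + k1 r^2 times it, then the intrinsics apply), "rvec" (rotation vector, rad) and "tvec" (3), from world to camera coordinates, as OpenCV has them; the wrist camera has in their place "mount" (4x4, takes a point from camera to tool coordinates, whose origin is the TCP and whose axes are the tool frame's). Camera axes: x right, y down, z forward; pixel columns grow to the right and rows downward; lengths in m; the calibration is good to about 2 mm. A picture is of the moment at which its call begins: read the wrist's pose just before it. There is no depth.
A pose or a line that the arm cannot do raises Unreachable and nothing moves.
- hand_in(): hands the job in, once; it reports no verdict.
The state is a dict: "time": time; "joint_pos": joint angles; "dq": joint speeds; "effort": joint torques, N m; "tool_pos": TCP position; "eef_rot": TCP orientation; "force": force on the tool from outside, world axes, zero at the start; "wrist_torque": the same for the moment, N m; "finger_gap": opening from 0.0 (shut) to 1.0 (fully open).
Only numpy, scipy, OpenCV 4.12 (cv2) and the standard library are available. Lean on these libraries where they do the work, as an engineer would, in place of code of your own. Each camera call takes 0.05 s, during which the arm holds its last target. There are 200 camera calls.

### The job

The carton of red is packed. On the wine-red tally, push the tabs on the wheel's edge with a fingertip so that the wheel clicks round clockwise (seen from above) until its one red tab rests at the white pointer, without ever running past the pointer to the next click. Keep the tally standing where it is, leave the dark green one at its count, do not push, tip or lift anything else on the counter, and finish clear of everything.

Things in the scene. Friction and masses are not known exactly. Their poses are not given: they have to be found in the camera images.
- tally_red: the WINE-RED tally, 2.8 kg, standing on the counter by its own weight (slides at some 13 N sideways): base 150 (its x) x 134 x 46 mm high; origin at counter height under the wheel's axis (base spans x -67..+83, y +-67 mm). Its +x points from the axis to the white pointer post; pointer on the far side from the robot, within 20 degrees, so the near half of the wheel is clear
- red_hub (a point): on the vertical axis of that tally's wheel, at the disc's top face, 59 mm above the counter. White disc of 50 mm radius with six upright tabs on its edge, 60 degrees apart, each 9 mm thick, 42 to 58 mm from the axis, topping out 79 mm above the counter (20 mm over the disc), some 40 mm free between them. At a click one tab is at the pointer and one opposite it. Hub cap: radius 13, 8 mm high
- red_pointer (a point): inner tip of the wine-red tally's white pointer, 58 mm from the wheel's axis, 76 mm above the counter; its post stands 66 to 80 mm out
- red_tab (a point): top of the one RED tab on the wine-red tally's wheel, 50 mm from the axis, 79 mm above the counter; a red stripe on the disc leads to it. The other five tabs are black
- wheel_red (a joint): turning of the wine-red tally's wheel, rad; grows clockwise seen from above; one click = 1.0472. 0: red tab at the white pointer; -1.0472: one click short of it, and so on; positive: past it. A spring roller pulls the wheel into the nearest click: pushing takes about 4 N at a tab, and pushed just over half a click (30 degrees) the wheel snaps on to the next click and rests. Stops at -4.71 and +2.62
- tally_green: the DARK GREEN tally, a second one just like it (same sizes, same axes, same clicks); to be left as it is
- green_tab (a point): top of the one yellow tab on the dark green tally's wheel, 50 mm from its axis, 79 mm above the counter
- wine_bottle: wine bottle, dark glass, 300 mm tall, 74 mm across; loose bystander standing or lying on the counter; origin at the centre of its underside
- gin_bottle: green glass gin bottle, 240 mm tall, 76 mm across; loose bystander standing or lying on the counter; origin at the centre of its underside
- tumbler: glass tumbler, 90 mm tall, 72 mm across; loose bystander standing or lying on the counter; origin at the centre of its underside
- stopper: cork bottle stopper with a dark wooden head, 42 mm tall, 32 mm across; loose bystander standing or lying on the counter; origin at the centre of its underside
- corkscrew: waiter's corkscrew lying flat, 122 mm long along its x, 14 mm high; loose bystander standing or lying on the counter; origin at the centre of its underside
- card_terminal: black card terminal lying flat, 165 x 78 x 30 mm, long along its x; loose bystander standing or lying on the counter; origin at the centre of its underside
- tin: gold sweet tin, 50 mm tall, 73 mm across; loose bystander standing or lying on the counter; origin at the centre of its underside
Things that resemble listed ones, but are neither listed nor needed, are in the scene too. What is shaped like the tally_red but blue, orange or purple is not meant.

How it is judged:
By the outcome, as a careful person would: the job done as asked, in the order asked, and still so for the second after the job is handed in, with the robot touching nothing.
It also fails if it takes over 58 s, if anything falls off the work surface, if the arm or the gripper's body presses on something with over 40 N, if the wrist force passes 120 N, or if a joint passes its speed limit or range.

## Working session

There is one attempt and no reset: what is moved stays moved. The work goes in short steps, each a Python script; the robot and the scene stay as the last script left them, time stands still between calls to the robot, and variables do not carry over. Pictures are saved under pics/ and viewed, about 8 in all and at most 12, crops included, and the job is handed in when it is done.

```bash
mkdir -p pics; ls; cat > h.py <<'E'
import numpy as np, cv2
from bench import *
def ray(c,uv):
    K=np.array([[c['fx'],0,c['cx']],[0,c['fy'],c['cy']],[0,0,1]],float)
    p=cv2.undistortPoints(np.array(uv,float).reshape(-1,1,2),K,np.array([c['k1'],0,0,0,0.]))[:,0]
    R=cv2.Rodrigues(np.array(c['rvec'],float))[0]; t=np.array(c['tvec'],float).ravel()
    return -R.T@t,(np.c_[p,np.ones(len(p))])@R
def onz(c,uv,z):
    o,d=ray(c,uv); return o+d*((z-o[2])/d[:,2])[:,None]
def proj(c,P):
    K=np.array([[c['fx'],0,c['cx']],[0,c['fy'],c['cy']],[0,0,1]],float)
    return cv2.projectPoints(np.array(P,float).reshape(-1,3),np.array(c['rvec'],float),np.array(c['tvec'],float),K,np.array([c['k1'],0,0,0,0.]))[0][:,0]
E
python3 - <<'E'
from h import *
for n in('top','side'):
    c=read_camera(n); cv2.imwrite(f'pics/{n}0.png',c['color']); print(n,{k:v for k,v in c.items() if k!='color'})
s=get_state(); print(s)
E
```

```text
pics
top {'fx': 568.9346931696914, 'fy': 568.9346931696914, 'cx': 321.17228802446664, 'cy': 242.70192259902757, 'k1': -0.08669021455220073, 'rvec': array([ 2.19767633, -2.13942144,  0.07988769]), 'tvec': array([0.00803651, 0.48351081, 1.21568437])}
side {'fx': 563.1269831789716, 'fy': 563.1269831789716, 'cx': 315.2575885433208, 'cy': 239.26615111916834, 'k1': -0.10182606436602681, 'rvec': array([ 0.26210587, -2.61846626,  1.51515299]), 'tvec': array([0.46790007, 0.13074286, 1.1486403 ])}
{'time': 0.1, 'joint_pos': array([-1.38409504e+00,  1.58974779e-01,  1.59809761e+00, -4.46765365e-06,
        1.38623189e+00, -2.10091377e-01]), 'dq': array([ 2.03835229e-05, -2.75960026e-03, -3.26433713e-03,  1.33830732e-03,
        9.88906825e-05,  7.87440996e-04]), 'effort': array([ 5.41617192e-04, -3.86503208e+01, -3.22960603e+01,  7.03088357e-02,
        3.39176541e-02, -5.03132537e-05]), 'tool_pos': array([ 0.22209784, -0.52979366,  0.23572804]), 'eef_rot': array([[-3.22025860e-04,  3.86462685e-01, -9.22304987e-01],
       [ 1.68107078e-03, -9.22303523e-01, -3.86462658e-01],
       [-9.99998535e-01, -1.67491094e-03, -3.52665543e-04]]), 'force': array([-0.03633781,  0.20588158,  0.42752516]), 'wrist_torque': array([ 0.03555776,  0.01166857, -0.00862517]), 'finger_gap': 1.0030820813107748}
```

View pics/top0.png

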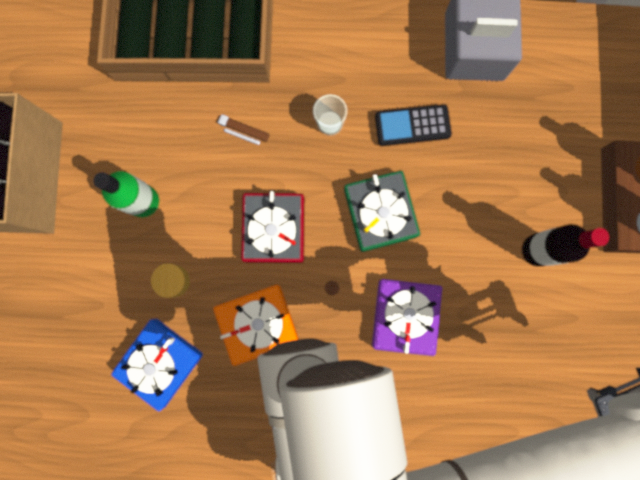

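View pics/side0.png

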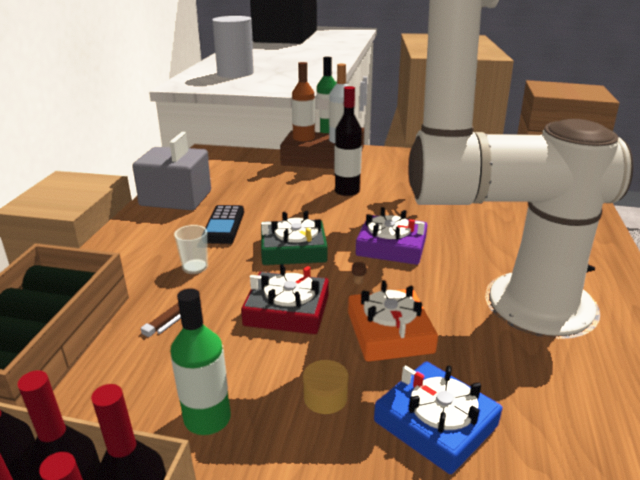

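```bash
python3 - <<'E'
from h import *
c=read_camera('top'); im=c['color']
cr=im[150:300,200:440]; cv2.imwrite('pics/crop0.png',cv2.resize(cr,None,fx=3.3,fy=3.3,interpolation=cv2.INTER_CUBIC))
hsv=cv2.cvtColor(im,cv2.COLOR_BGR2HSV)
H,S,V=[hsv[...,i].astype(int) for i in range(3)]
win=np.zeros(H.shape,bool); win[185:270,235:310]=1
disc=win&(S<60)&(V>150)
cnt,_=cv2.findContours(disc.astype(np.uint8),0,2)
for q in cnt:
    if cv2.contourArea(q)>10:
        m=cv2.moments(q); ctr=(m['m10']/m['m00'],m['m01']/m['m00']); print('white',cv2.contourArea(q),ctr,cv2.boundingRect(q),cv2.minEnclosingCircle(q),onz(c,[ctr],.059))
q=np.vstack([x for x in cnt if cv2.contourArea(x)>10])
red=win&((H<8)|(H>172))&(S>140)&(V>40)
n,l,st,ce=cv2.connectedComponentsWithStats(red.astype(np.uint8))
for i in range(1,n):
    if st[i,4]>8: print('red',st[i],ce[i],onz(c,[ce[i]],.046), V[l==i].mean())
print(onz(c,[(331,288),(258,324),(383,212),(409,313)],.03))
E
```

```text
white 1593.5 (270.95199246940695, 229.49942474636543) (248, 206, 49, 49) ((271.708740234375, 229.90017700195312), 24.478984832763672) [[0.50506032 0.12747795 0.059     ]]
white 43.0 (271.36046511627904, 196.2093023255814) (269, 191, 6, 11) ((271.5, 196.0), 5.2202534675598145) [[0.57637394 0.12918403 0.059     ]]
red [241 192  64  71 761] [274.63731932 232.31274639] [[0.50064107 0.12073949 0.046     ]] 148.93692509855452
red [279 234  17  11  55] [287.21818182 238.94545455] [[0.48709964 0.09332608 0.046     ]] 224.96363636363637
[[ 0.38539783 -0.00287738  0.03      ]
 [ 0.30405755  0.15135861  0.03      ]
 [ 0.55274809 -0.1113988   0.03      ]
 [ 0.33639806 -0.17107851  0.03      ]]
```

View pics/crop0.png

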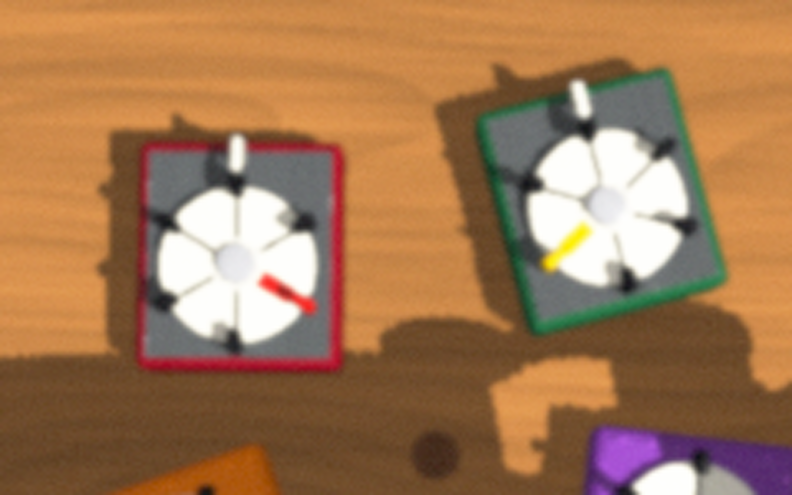

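Red tally's hub is near (0.505, 0.127) with its pointer along about +x. The red tab is at about 4 o'clock, so it needs four clockwise clicks. I'll shut the gripper, swing high and inward to avoid the wine bottle, then refine with the wrist camera.

```bash
cat >> h.py <<'E'
def wcam(s=None):
    s=get_state(); c=read_camera('wrist')
    T=np.eye(4); T[:3,:3]=s['eef_rot']; T[:3,3]=s['tool_pos']
    W=np.linalg.inv(T@np.array(c['mount']))
    c['rvec']=cv2.Rodrigues(W[:3,:3])[0]; c['tvec']=W[:3,3]; return c
def down(yx,yy):
    y=np.array([yx,yy,0.])/np.hypot(yx,yy); x=np.array([0,0,-1.]); return np.c_[x,y,np.cross(x,y)]
E
python3 - <<'E'
from h import *
s=get_state(); p=s['tool_pos']
c=read_camera('top'); print('wine/gin base',onz(c,[(538,252),(148,205)],0.))
for sg in(1,-1): print(sg,ik([.44,.11,.3],down(sg,0)))
R=s['eef_rot']
movel([p[0],p[1],.30],max_speed=.25)
movel([.15,-.36,.36],max_speed=.25)
move_gripper(0.)
sg=min((1,-1),key=lambda g:abs(ik([.43,.11,.30],down(g,0))[5]) if ik([.43,.11,.30],down(g,0)) is not None else 9)
move_pose([.43,.11,.30],down(sg,0)); print(sg)
c=wcam(); cv2.imwrite('pics/w1.png',c['color']); s=get_state(); print(s['time'],s['tool_pos'],s['joint_pos'],s['finger_gap'])
print(proj(c,[[.505,.127,.059],[.575,.129,.076]]))
E
```

```text
wine/gin base [[ 0.47692749 -0.46184368  0.        ]
 [ 0.56011521  0.41413211  0.        ]]
1 [-2.25655629e-02 -2.04616269e-01  1.82923387e+00 -4.44089210e-16
  1.51697505e+00 -2.25655629e-02]
-1 None
1
4.9083 [0.43026599 0.10921832 0.30014569] [-2.47215235e-02 -2.32282177e-01  1.85213558e+00 -2.64588570e-04
  1.52143600e+00 -2.30911160e-02] 0.005821952874797124
[[395.43798298 197.75377896]
 [467.08974528 197.85430531]]
```

View pics/w1.png

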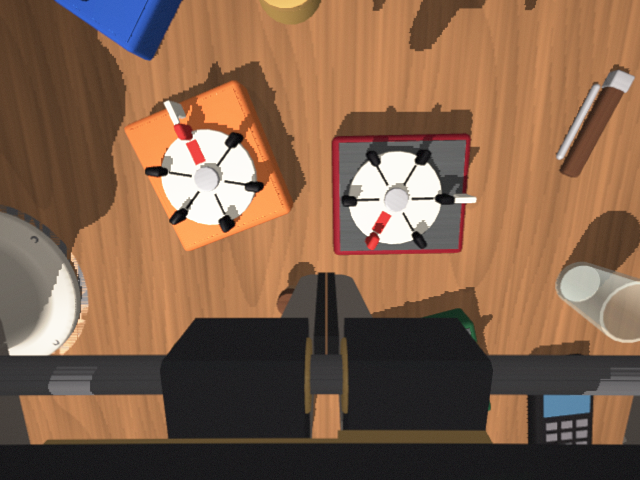

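The wrist view agrees with the top view: hub at pixel (396,199), white pointer on the right at (465,199), red tab at (372,242), near tab at (349,201). Next I measure precisely.

```bash
cat >> h.py <<'E'
def measure(c,hub0=(.505,.127)):
    im=c['color']; hsv=cv2.cvtColor(im,cv2.COLOR_BGR2HSV); H,S,V=[hsv[...,i].astype(int) for i in range(3)]
    u,v=proj(c,[[*hub0,.059]])[0]
    yy,xx=np.mgrid[:480,:640]; r=np.hypot(xx-u,yy-v); near=r<95
    m=(near&(S<60)&(V>150)).astype(np.uint8)
    n,l,st,ce=cv2.connectedComponentsWithStats(m)
    o=[i for i in range(1,n) if st[i,4]>25]; big=max(o,key=lambda i:st[i,4])
    # disc rim: on plane .059, fit a circle to contour points robustly via known radius 50
    q=cv2.convexHull(max(cv2.findContours((l==big).astype(np.uint8),0,1)[0],key=cv2.contourArea))[:,0]
    P=onz(c,q,.059)[:,:2]
    from scipy.optimize import least_squares
    f=least_squares(lambda h:np.hypot(*(P-h).T)-.05,hub0,loss='soft_l1',f_scale=.001)
    out={'hub':f.x,'rms':np.sqrt(np.mean(f.fun**2))}
    out['whites']=[(int(st[i,4]),onz(c,[ce[i]],.07)[0,:2].round(4)) for i in o if i!=big]
    red=(near&(r<55)&((H<6)|(H>174))&(S>170)&(V>150)).astype(np.uint8)
    ys,xs=np.nonzero(red)
    if len(xs): p=onz(c,[(xs.mean(),ys.mean())],.065)[0,:2]-f.x; out['red']=(len(xs),np.degrees(np.arctan2(p[1],p[0])),np.hypot(*p))
    return out
E
python3 - <<'E'
from h import *
c=wcam(); print(measure(c)); print('pix cap, pointer tip, near tab, red tab'); h=onz(c,[(396,199)],.067)[0]; print(h)
for uv,z in(((456,199),.076),((347,201),.079),((372,242),.079)):
    p=onz(c,[uv],z)[0]; d=(p-h)[:2]; print(p,np.hypot(*d),np.degrees(np.arctan2(d[1],d[0])))
print('top',measure(read_camera('top')))
E
```

```text
{'hub': array([0.5043622 , 0.12577107]), 'rms': np.float64(0.0003084228798806112), 'whites': [(138, array([0.5748, 0.1267]))], 'red': (260, np.float64(-107.4862076945516), np.float64(0.039103938796732844))}
pix cap, pointer tip, near tab, red tab
[0.50417544 0.12665839 0.067     ]
[0.56384812 0.12774497 0.076     ] 0.05968256925155032 1.043186231625799
[0.4520417  0.12632352 0.079     ] 0.052134822873982585 -179.63197941640848
[0.47881373 0.08314471 0.079     ] 0.05036523288292529 -120.23554699384204
top {'hub': array([0.48872163, 0.27452028]), 'rms': np.float64(0.07214182122873608), 'whites': [(54, array([0.6943, 0.1729])), (79, array([ 0.5371, -0.0654])), (424, array([0.3471, 0.111 ])), (154, array([0.3157, 0.1591]))], 'red': (205, np.float64(-85.58701902015588), np.float64(0.21328017277564196))}
```

```bash
cat >> h.py <<'E'
HUB=np.array([.5044,.1263]); PHI=np.radians(.8)
U=np.array([np.cos(PHI),np.sin(PHI)]); N=np.array([-U[1],U[0]])
RD=down(*U); R0=.052
def pt(f,z): # front face (20 mm finger) at f beside the near tab's centre line, tips at z
    return [*(HUB-R0*U+(f-.010)*N),z+.022]
def stroke(fend=.028):
    movel(pt(-.012,.095),RD,max_speed=.15)
    movel(pt(-.012,.066),max_speed=.10)
    s=get_state(); print('in',s['tool_pos'].round(4),s['force'].round(2))
    for f in np.linspace(-.004,fend,5):
        movel(pt(f,.066),max_speed=.05); s=get_state(); print(round(f,3),s['tool_pos'].round(4),s['force'].round(1))
    wait(.3); print('rest',get_state()['force'].round(1))
    movel(pt(fend,.095),max_speed=.10)
E
python3 - <<'E'
from h import *
move_pose(pt(-.012,.12),RD)
stroke()
movel([.43,.11,.30],max_speed=.25)
c=wcam(); cv2.imwrite('pics/w2.png',c['color'][100:300,100:500]); print(measure(c),get_state()['time'])
E
```

```text
in [0.453  0.1036 0.0885] [ 0.45  0.76 -0.17]
-0.004 [0.4535 0.1114 0.0889] [ 0.3 -3.1  3.2]
0.004 [0.4531 0.1196 0.0884] [ 0.8 -2.5  2.4]
0.012 [0.452  0.1278 0.0878] [ 0.7 -1.3  0.4]
0.02 [0.4515 0.1361 0.0876] [ 0.2  0.6 -0.4]
0.028 [0.452  0.1439 0.0879] [-0.2  0.7  0.1]
rest [-0.6  1.  -0.5]
{'hub': array([0.50424199, 0.1258342 ]), 'rms': np.float64(0.0003279243757216774), 'whites': [(143, array([0.5745, 0.1269]))], 'red': (329, np.float64(-163.73821539014327), np.float64(0.031213331963874772))} 9.6833
```

View pics/w2.png

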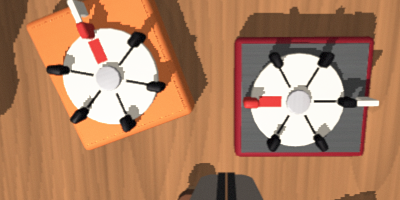

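One stroke gave exactly one click: the red tab is now at 6 o'clock, at crop (252,103), and the tally hasn't moved. Three to go, checking after each.

```bash
python3 - <<'E'
from h import *
exp=[120,60]
for e in exp:
    stroke(); movel([.43,.11,.30],max_speed=.25)
    c=wcam(); m=measure(c); print(e,m,get_state()['time'])
    cv2.imwrite(f'pics/w_{e}.png',c['color'][100:300,100:500])
    d=(m['red'][1]-e+180)%360-180
    if abs(d)>25: print('CHECK'); break
E
python3 -c "
import cv2;cv2.imwrite('pics/w34.png',cv2.vconcat([cv2.imread('pics/w_%d.png'%i) for i in(120,60)]))"
```

```text
in [0.4527 0.1036 0.0881] [ 0.3  -0.67  0.21]
-0.004 [0.4533 0.1114 0.0888] [ 1.2 -2.9  1.9]
0.004 [0.4531 0.1196 0.0884] [-0.2 -3.   2.4]
0.012 [0.4521 0.1278 0.0878] [ 0.6 -0.2  0.7]
0.02 [0.4515 0.1361 0.0875] [-0.4 -0.4  1. ]
0.028 [0.4519 0.1439 0.0879] [ 0.6 -0.9  0.3]
rest [ 0.8 -0.1  1.2]
120 {'hub': array([0.50418082, 0.12594306]), 'rms': np.float64(0.0004082476225640635), 'whites': [(143, array([0.5745, 0.1269]))], 'red': (377, np.float64(127.99202073474432), np.float64(0.02670198047253661))} 14.7417
in [0.4527 0.1036 0.0881] [-0.11 -0.13  0.28]
-0.004 [0.4533 0.1114 0.0888] [-0.1 -3.1  2.4]
0.004 [0.453  0.1196 0.0884] [ 1.4 -3.3  2.1]
0.012 [0.4521 0.1279 0.0878] [ 1.1 -2.1  0.6]
0.02 [0.4515 0.1361 0.0875] [-0.4  0.1  0.3]
0.028 [0.4519 0.1439 0.0879] [-0.3 -1.4 -0. ]
rest [-0.4 -0.3  0.1]
60 {'hub': array([0.50429711, 0.12581802]), 'rms': np.float64(0.0002695360440447391), 'whites': [(143, array([0.5745, 0.1269]))], 'red': (355, np.float64(51.9183495068809), np.float64(0.025041396622048056))} 19.8
```

View pics/w34.png

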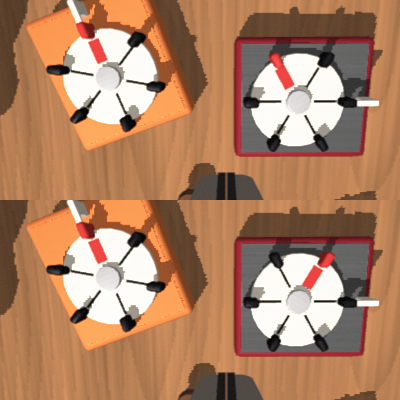

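The red tab went to (277,62) in the upper picture, then (327,262) in the lower: one click short of the pointer. Now the last stroke.

```bash
python3 - <<'E'
from h import *
stroke(); movel([.43,.11,.30],max_speed=.25); wait(.5)
c=wcam(); print(measure(c),get_state()['time'])
t=read_camera('top')['color']
cv2.imwrite('pics/fin.png',cv2.vconcat([c['color'][100:300,100:500],cv2.resize(t,(400,300))]))
E
```

```text
in [0.4527 0.1036 0.0881] [-0.17 -0.25  0.32]
-0.004 [0.4533 0.1114 0.0888] [-0.7 -3.3  0.8]
0.004 [0.4531 0.1196 0.0885] [ 0.4 -2.3  2.7]
0.012 [0.4521 0.1278 0.0878] [ 0.4 -1.1  0.5]
0.02 [0.4515 0.1361 0.0875] [-0.  -0.5 -0.4]
0.028 [0.4519 0.1439 0.0879] [ 0.4 -0.5 -0.1]
rest [ 0.5 -1.5  0. ]
{'hub': array([0.50432142, 0.12585635]), 'rms': np.float64(0.00036516551290096224), 'whites': [(141, array([0.5747, 0.1268]))], 'red': (360, np.float64(-21.611962137788197), np.float64(0.030031568632594423))} 25.3583
```

View pics/fin.png

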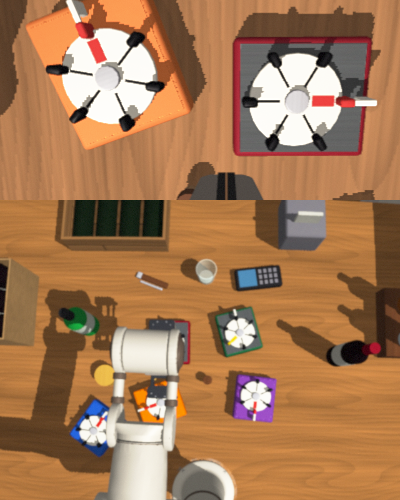

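```bash
python3 -c "
from bench import *
print(hand_in())"
```

```text
the job is handed in; nothing more can be done
None
```

The red tab on the wine-red tally now rests at the white pointer, and the job is handed in. I pushed the near-side tab four times with the shut fingertips. Each push turned the wheel clockwise by exactly one click.

- **Wheel:** the last wrist picture shows the red tab at the pointer, and it never ran past.
- **Tally position:** the wheel's axis measured within about 0.2 mm of its first reading throughout. Pushing forces stayed around 3 N, well under the 13 N at which it slides.
- **Everything else:** the last top view shows the dark green tally at its count and the other visible objects where they were. The arm hides part of that view, but nothing was touched on the way.
- **Finish:** the gripper stopped clear, about 0.2 m above the counter objects, at 25.4 s.

Two checks disagreed, and neither affected the result:

- **Red-tab angle:** the automatic readings were off by 8–22°, because the colour mask also caught red pixels of the base. I judged the clicks from the pictures instead.
- **Top camera:** running the wheel-finding routine on the top camera gave nonsense, so I dropped it. My first simple top-view reading of the axis had agreed with the wrist camera to about 2 mm.

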